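# Clip the washed upper tray back onto the condiment caddy

### The arm

A 7-joint arm with a two-finger parallel gripper is mounted at the origin on a cart in front of the work surface, level with it; the furniture and walls round the work are solid. World frame = base frame: x ahead of the robot, y to its left, z up, the work surface at z = 0. Lengths are in m, angles in rad, forces in N, time in s.
With the tool pointing down it reaches from about 0.4 to 0.85 m from the base axis. Payload 4.5 kg.
Tool frame: the origin (TCP) lies at the centre of the arm's flange, where the gripper is bolted on; the fingertips stand 173 mm ahead of it and the grasp point (between the pads) lies 155 mm ahead of it; z points along the fingers, y is the line along which they close (so a half turn about z gives the same grasp; the last joint's range is limited). The gripper opens to 85 mm and grips with 20 to 120 N. Pads are 22 mm wide; open, the fingers measure 114 mm over their backs; the gripper's body (76 mm by 85 mm) begins 54 mm behind the grasp point. The pads swing forward as they close: fully open they stand 13 mm farther back than shut.
Start: joints at [1.352, 0.689, -0.195, 1.565, 0.157, 0.902, -0.215], TCP at [0.156, -0.605, 0.405] pointing down, gripper open.
Joint ranges: [-3.01, 3.01], [-0.46, 2.08], [-1.47, 1.51], [0.13, 2.56], [-1, 4.14], [0.04, 2.09], [-2.66, 2.66]. Speed limits (rad/s): [2.57, 2.57, 3.14, 3.14, 3.14, 3.14, 3.14].

### API

Orientations are given as a rotation vector (axis times angle).
In Python, from cell import get_obs, read_camera, camera_model, hand_in gives the robot as it stands.
- The arm moves only by the shell command python3 -m pendant 'ROWS'. ROWS is JSON, a list of rows, each a list of 7 numbers: the shift along the tool's x, y, z as a fraction of full scale, then the turn, a rotation vector about the tool's x, y, z as a fraction of full scale, then the opening, from 0 (shut) to 1 (fully open). In form: [[dx, dy, dz, rx, ry, rz, claw], ...]. A call has exactly 5 rows; each row shifts and turns the commanded pose from where the row before left it, along the tool's axes as they then stand; what a row does not reach is not made up. Full scale, the value 1, is 0.5 m for a shift and pi/2 rad for a turn. A row lasts 1/12 s, in which the tool goes at most 41.7 mm and 7.16 degrees, less where a joint would pass 70% of its speed; a pose out of reach is approached as far as the arm can. A call with a number of a shift or a turn outside -1 to 1 is refused whole. A call with a gripper value outside its range is refused whole. The fingers move at their own pace and stop on an object; the grip force is fixed at half the most. Time passes only in rows, so rows that do not move let the fingers close, or fill a call up. It gives the time, the measured TCP pose, the force, the opening and the grip force at its end, in the units of the state.
- get_obs(): the state, without advancing time (a new reading comes with each control period).
- read_camera(name): name is "scene" or "side" or "wrist"; returns the picture (420x560x3 uint8, blue, green, red); there is no depth.
- camera_model(name): a dict with "camera_matrix" (3x3 intrinsics, pixels), "dist" ([k1, k2, p1, p2, k3] as OpenCV has them; the pictures are not rectified), "R" (3x3) and "t" (3): a world point X has camera coordinates R X + t; the wrist camera has in their place "T_tool_cam" (4x4, takes a point from camera to tool coordinates, whose origin is the TCP and whose axes are the flange's). Camera axes: x right, y down, z forward; pixel columns grow to the right and rows downward; lengths in m; the calibration is good to about 2 mm. A picture is of the moment at which its call begins: read the wrist's pose just before it. camera_model takes no time and is no camera call.
- hand_in(): hands the job in; it is judged then, once.
The state is a dict: "time_s": time; "joints": joint angles; "dq": joint speeds; "joint_efforts": joint torques, N m; "position": TCP position; "tool_rot": TCP orientation; "force": force on the tool from outside, world axes, zero at the start; "moment": the same for the moment, N m; "grip_width": finger opening in m; "grasp_force": force on a finger pad.
Only numpy, scipy, OpenCV 4.12 (cv2) and the standard library are available. Lean on these libraries where they do the work, as an engineer would, in place of code of your own. Each camera call takes 0.05 s, during which the arm holds its last target. There are 200 camera calls.

### The job

The upper tray of the condiment caddy has been washed and is leaning on the wire draining stand: take it by its wooden handle, lower it level over the caddy so that all four corner holes slide down their posts together, and press it straight down, firmly but without forcing it, until it lies fully home and the red clips at both ends have snapped over it. Then let go; leave the jars in the lower tray and everything else on the counter standing where they are.

Things in the scene. Friction and masses are not known exactly. Their poses are not given: they have to be found in the camera images.
- caddy: Lower half of a two-tier condiment caddy, 216 x 146 mm, fixed on suction feet: pale wooden lower tray with small jars, four upright dark steel posts. Origin: middle of its footprint on the counter; own x = long axis (near world y, within 15 degrees), z up. Posts at own x = +-95, y = +-60 mm. It stands left or right; the draining stand has the other side.
- home (a point): Point at own (0, 0, 130) mm of the caddy, axes as the caddy's: where the tray's origin lies when home. The posts have flat shoulders (18 mm thick) at this height that carry the tray; above them bright 8 mm stubs rise another 38 mm, their last 5 mm tapering to 6 mm.
- tray: Loose upper tray, 0.2 to 0.4 kg: pale board 220 (own x) x 150 (own y) x 8 mm, low slats to 24 mm round the edge. Origin: middle of its underside; own z out of its upper face. Four 11 mm through holes at own x = +-95, y = +-60. At first it lies on the draining stand tilted 35 degrees, own x up the ramp, own z leaning to the robot. Home: level at the point home, either way round.
- handle (a point): Middle of the tray's carrying handle, 70 mm above the tray's underside at own x = y = 0, axes as the tray's: a dark flat-sided wooden bar along own x, 120 long, 14 wide (own y), 22 high, on two 8 mm uprights at own x = +-46; 51 mm free between bar and board.
- drainer: Fixed draining stand of bent 6 mm bright wire: a ramp 84 wide, 215 mm long rising 35 degrees along own +x (away from the robot, within 15 degrees). Origin: on the counter under the ramp's middle, which is 95 mm high. A 17 mm lip at the low end holds the tray; lift the tray 25 mm or more along its own z to clear it.
- clip_a (a joint): Spring clip at the caddy's +x end (own x = 112 mm): upright steel leaf, 22 wide, with a red hooked nose that overhangs the tray's edge by 4 mm. Value: bend outwards (rad), 0 = closed. The tray bends it to about 0.1; it snaps back to 0 over the board once the tray is home. The tray meets the noses about 16 mm above home.
- clip_b (a joint): The same clip at the caddy's -x end, a little stiffer. The tray's weight alone does not pass the clips: both together need roughly 8 to 20 N straight down; one may snap before the other and the lagging end then wants pressing by itself, for instance on that end of the handle. Home, the tray stops hard on the shoulders.
- salt_shaker: Bystander (mm): salt shaker, dia 44 x 90, in the lower tray of the caddy; origin at the centre of its underside.
- spice_jar: Bystander (mm): spice jar with dark cap, dia 44 x 105, in the lower tray of the caddy; origin at the centre of its underside.
- small_jar: Bystander (mm): glass jar with yellow lid, dia 64 x 82, in the lower tray of the caddy; origin at the centre of its underside.
- pepper_mill: Bystander (mm): wooden pepper mill, dia 58 x 170, at the back of the counter; origin at the centre of its underside.
- oil_bottle: Bystander (mm): tall oil bottle, dia 62 x 264, at the back of the counter beside the range; origin at the centre of its underside.
- jar_green_lid: Bystander (mm): glass jar with green lid, dia 70 x 114, right of the work near the range; origin at the centre of its underside.
- lemon: Bystander (mm): yellow lemon, 71 x 53 x 51, on the left part of the counter; origin at the centre of its underside.
- lime: Bystander (mm): green lime, 57 x 46 x 45, on the left part of the counter; origin at the centre of its underside.

How it is judged:
By the outcome, as a careful person would: the job done as asked, in the order asked, and still so for the second after the job is handed in, with the robot touching nothing.
It also fails if it takes over 54 s, if anything falls off the work surface, if the arm or the gripper's body presses on something with over 40 N, if the wrist force passes 120 N, or if a joint passes its speed limit or range.

## Working session

There is one attempt and no reset: what is moved stays moved. The work goes in short steps, Python scripts to look and compute and a shell command to move; the robot and the scene stay as the last step left them, time stands still between calls to the robot, and variables do not carry over. Pictures are saved under pics/ and viewed, at most 10 in all, crops included, and the job is handed in when it is done.

```bash
ls; mkdir -p pics; python3 - <<'E'
from cell import *
import cv2,json
o=get_obs();print({k:o[k] for k in('time_s','position','tool_rot','grip_width','force')})
a=read_camera("scene");b=read_camera("side")
cv2.imwrite("pics/scene0.png",a);cv2.imwrite("pics/side0.png",b)
for n in("scene","side","wrist"):print(n,camera_model(n))
E
```

```text
pics
{'time_s': 0.0, 'position': array([ 0.1561843 , -0.6048324 ,  0.40387926]), 'tool_rot': array([-3.11472925e+00, -3.95900221e-01,  6.04734020e-04]), 'grip_width': 0.08518900418659785, 'force': array([-0.01360322,  0.74244098,  0.79240123])}
scene {'camera_matrix': array([[380.83846244,   0.        , 282.99622985],
       [  0.        , 380.83846244, 211.80152529],
       [  0.        ,   0.        ,   1.        ]]), 'dist': array([-0.09275532,  0.        ,  0.        ,  0.        ,  0.        ]), 'R': array([[ 0.53147227, -0.84704192, -0.00756332],
       [-0.49165028, -0.30118805, -0.81704697],
       [ 0.68979506,  0.43795632, -0.5765215 ]]), 't': array([-0.25275434,  0.36471433,  0.67848289])}
side {'camera_matrix': array([[388.43042265,   0.        , 281.41934275],
       [  0.        , 388.43042265, 212.48780572],
       [  0.        ,   0.        ,   1.        ]]), 'dist': array([-0.10126627,  0.        ,  0.        ,  0.        ,  0.        ]), 'R': array([[-0.89135827, -0.45281751, -0.02089819],
       [-0.28760423,  0.60057217, -0.7460542 ],
       [ 0.35037728, -0.65899118, -0.6655572 ]]), 't': array([0.52427912, 0.20765559, 0.99272729])}
wrist {'camera_matrix': array([[308.85362831,   0.        , 278.0093329 ],
       [  0.        , 308.85362831, 209.72903477],
       [  0.        ,   0.        ,   1.        ]]), 'dist': array([-0.05194535,  0.        ,  0.        ,  0.        ,  0.        ]), 'T_tool_cam': array([[-2.67344287e-04, -9.61917617e-01, -2.73339400e-01,
         6.85929214e-02],
       [ 9.99999879e-01, -3.69818730e-04,  3.23374152e-04,
        -8.63971818e-04],
       [-4.12145323e-04, -2.73339280e-01,  9.61917599e-01,
         3.02971759e-02],
       [ 0.00000000e+00,  0.00000000e+00,  0.00000000e+00,
         1.00000000e+00]])}
```

View pics/scene0.png

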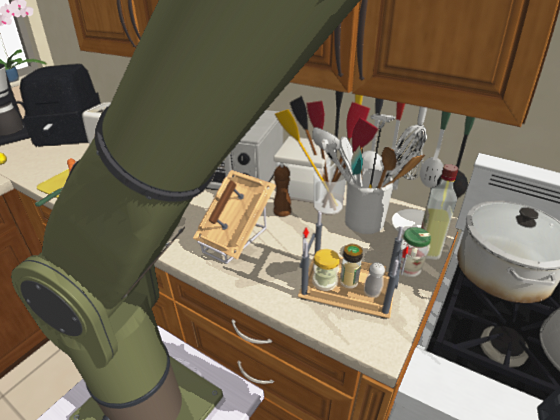

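View pics/side0.png

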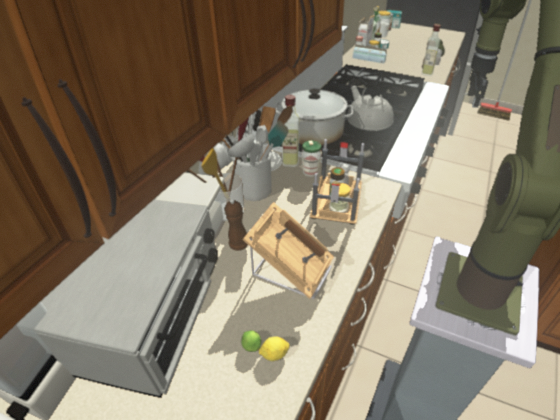

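The scene picture shows the tray on its stand at about (237,212) and the caddy with jars at about (350,270). In the side picture the tray is at (290,248) and the caddy at (338,190). I'll enlarge both.

```bash
python3 - <<'E'
import cv2
def crop(f,x0,x1,y0,y1,s,out):
    c=cv2.resize(cv2.imread(f)[y0:y1,x0:x1],None,fx=s,fy=s,interpolation=cv2.INTER_CUBIC)
    for x in range((x0//20+1)*20,x1,20): cv2.putText(c,str(x),(int((x-x0)*s)-8,8),0,.3,(0,0,255));cv2.line(c,(int((x-x0+.5)*s),9),(int((x-x0+.5)*s),14),(0,0,255))
    for y in range((y0//20+1)*20,y1,20): cv2.putText(c,str(y),(0,int((y-y0+.5)*s)+3),0,.3,(0,0,255));cv2.line(c,(20,int((y-y0+.5)*s)),(26,int((y-y0+.5)*s)),(0,0,255))
    cv2.imwrite(out,c)
crop("pics/scene0.png",185,445,160,325,3,"pics/s1.png")
crop("pics/side0.png",230,380,130,300,3.5,"pics/d1.png")
E
```

```text
(no output)
```

View pics/s1.png

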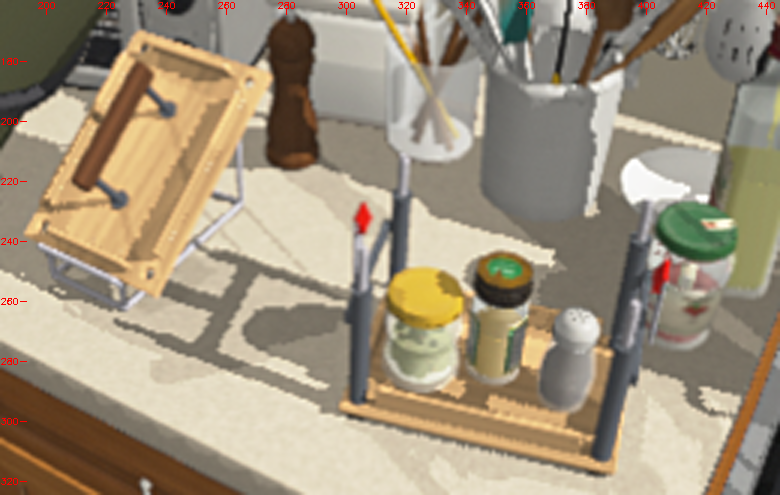

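View pics/d1.png

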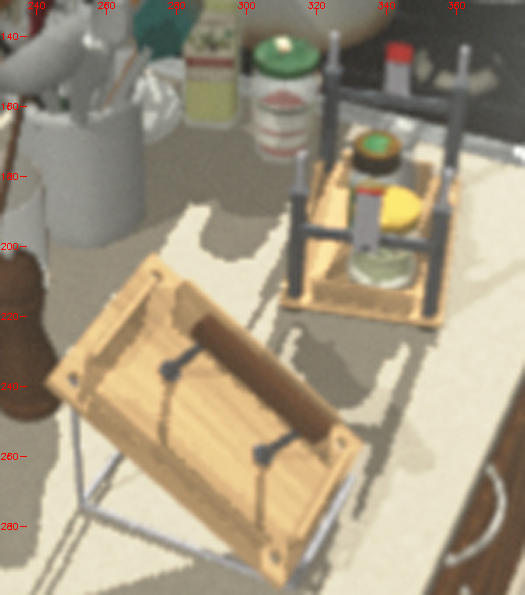

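The scene crop gives the stub tops (back-left near (319,212), back-right near (400,228)) and three tray holes. The side crop gives all four stub tops, (326,140), (363,144), (316,174) and (357,180), and all four tray holes. Next I compute the poses.

```bash
cat >h.py <<'E'
import numpy as np,cv2
from scipy.spatial.transform import Rotation as R
from scipy.optimize import least_squares
from cell import *
def ext(n,pose=None):
    m=camera_model(n)
    if n!="wrist": return m["camera_matrix"],m["dist"],np.array(m["R"]),np.array(m["t"])
    T=np.eye(4);T[:3,:3]=R.from_rotvec(pose[1]).as_matrix();T[:3,3]=pose[0]
    C=np.linalg.inv(T@m["T_tool_cam"]);return m["camera_matrix"],m["dist"],C[:3,:3],C[:3,3]
def proj(cam,P):
    K,d,r,t=cam;return cv2.projectPoints(np.array(P,float).reshape(-1,3),cv2.Rodrigues(r)[0],t,K,d)[0].reshape(-1,2)
def onz(cam,px,z):
    K,d,r,t=cam;u=cv2.undistortPoints(np.array(px,float).reshape(-1,1,2),K,d).reshape(-1,2)
    D=np.c_[u,np.ones(len(u))]@r;c=-r.T@t;return c+D*((z-c[2])/D[:,2])[:,None]
# tray pose p=(x,y,z,yaw of own x,pitch tilt): own z leans to robot
def trayR(yaw,tilt): return R.from_euler('ZY',[yaw,-tilt]).as_matrix()
H={'hp':(.095,.06,.008),'hm':(.095,-.06,.008),'lp':(-.095,.06,.008),'lm':(-.095,-.06,.008)}
def fit(res,x0): 
    s=least_squares(res,x0,loss='soft_l1');return s.x,s.fun
E
python3 - <<'E'
from h import *
sc,sd=ext("scene"),ext("side")
c=onz(sd,[(325.7,140),(362.9,143.7),(315.7,174.3),(357.4,180)],.168);print("tops side",c.round(3))
print("tops scene",onz(sc,[(319.3,211.7),(400.5,228)],.168).round(3))
own=np.array([(-.095,.06,.168),(-.095,-.06,.168),(.095,.06,.168),(.095,-.06,.168)]) # guess: far in image=-y
def cw(p): 
    r=R.from_euler('z',p[2]).as_matrix();return lambda o:np.array(o)@r.T+[p[0],p[1],0]
obs=np.array([(325.7,140),(362.9,143.7),(315.7,174.3),(357.4,180)])
# caddy x along +y: yaw~90deg ; own +y -> world -x
own=np.array([(-.095,-.06,.168),(-.095,.06,.168),(.095,-.06,.168),(.095,.06,.168)])
o2=np.array([(.095,-.06,.168),(-.095,-.06,.168)]);ob2=np.array([(319.3,211.7),(400.5,228)])
p,f=fit(lambda p:np.r_[(proj(sd,cw(p)(own))-obs).ravel(),(proj(sc,cw(p)(o2))-ob2).ravel()],[.6,-.2,1.57])
print("caddy",p.round(4),f.round(1))
s={'hm':(274.3,208.6),'hp':(250.6,238.3),'lm':(327.7,255.7),'lp':(309.1,288)}
q={'hp':(234,176),'hm':(268.3,187.3),'lm':(235,250)}
def tw(p): return lambda k:trayR(p[3],p[4])@np.array(H[k])+p[:3]
def res(p):
    w=tw(p);return np.r_[(np.array([proj(sd,w(k))[0]-s[k] for k in s])).ravel(),np.array([proj(sc,w(k))[0]-q[k] for k in q]).ravel()]
p,f=fit(res,[.55,.1,.1,0,.61]);print("tray",p.round(4),np.degrees(p[3:]),f.round(1))
r=trayR(*p[3:]);h=p[:3]+r@[0,0,.07];print("handle",h,"tcp",h+r[:,2]*.155)
E
```

```text
tops side [[ 0.556 -0.26   0.168]
 [ 0.441 -0.291  0.168]
 [ 0.512 -0.074  0.168]
 [ 0.396 -0.099  0.168]]
tops scene [[ 0.512 -0.08   0.168]
 [ 0.551 -0.265  0.168]]
caddy [ 0.4762 -0.1838  1.7942] [ 0.5 -0.4  0.6  0.3 -0.  -0.9  0.2 -1.1 -0.5 -0.6 -0.1 -1.3]
tray [ 0.4835  0.1567  0.095  -0.0091  0.5835] [-0.51899259 33.43109245] [-0.3  0.1  0.  -0.4 -0.2 -0.4 -0.2 -0.2 -0.7 -0.1  0.2  0.4 -0.5  0.6]
handle [0.44491392 0.15701822 0.15341764] tcp [0.3595227  0.15779173 0.28277273]
```

The caddy is at (0.476, -0.184) with yaw about 102.8°. The tray is at (0.484, 0.157) with yaw about -0.5°. Now I travel over towards the tray.

```bash
python3 -m pendant '[[0,0,-0.06,0,0,0,1],[0,0,-0.06,0,0,0,1],[0.073,-0.0235,0,0,0,0,1],[0.073,-0.0235,0,0,0,0,1],[0.073,-0.0235,0,0,0,0,1]]'
python3 -m pendant '[[0.073,-0.0235,0,0,0,0,1],[0.073,-0.0235,0,0,0,0,1],[0.073,-0.0235,0,0,0,0,1],[0.073,-0.0235,0,0,0,0,1],[0.073,-0.0235,0,0,0,0,1]]'
python3 -m pendant '[[0.073,-0.0235,0,0,0,0,1],[0.073,-0.0235,0,0,0,0,1],[0,0,0,0,0,0,1],[0,0,0,0,0,0,1],[0,0,0,0,0,0,1]]'
python3 -c "
from cell import *
o=get_obs();print(o['joints'].round(2),o['position'],o['tool_rot'])"
```

```text
time_s: 0.52
position: [0.2539, -0.543, 0.4649]
tool_rot: [3.116, 0.392, 0.0]
force: [0.7, -0.3, -0.7]
grip_width: 0.0855
grasp_force: 0.0
time_s: 0.93
position: [0.4168, -0.4398, 0.4644]
tool_rot: [-3.116, -0.396, 0.001]
force: [1.0, -0.3, 0.1]
grip_width: 0.0854
grasp_force: 0.0
time_s: 1.35
position: [0.4799, -0.4002, 0.4641]
tool_rot: [-3.116, -0.396, 0.003]
force: [-0.1, -0.5, 0.3]
grip_width: 0.0855
grasp_force: 0.0
[ 0.73  0.63 -0.19  1.49  0.13  1.04 -0.81] [ 0.47994661 -0.40024227  0.4641415 ] [-3.11638111e+00 -3.96307004e-01  2.75213110e-03]
```

```bash
python3 -m pendant '[[0.0186,-0.072,0,0,0,0,1],[0.0186,-0.072,0,0,0,0,1],[0.0186,-0.072,0,0,0,0,1],[0.0186,-0.072,0,0,0,0,1],[0.0186,-0.072,0,0,0,0,1]]'
python3 -m pendant '[[0.0,0,0,0,0,0,1],[0,0,0,0,0,0,1],[0,0,0,0,0,0,1],[0,0,0,0,0,0,1],[0,0,0,0,0,0,1]]'
python3 - <<'E'
from h import *
o=get_obs();im=read_camera("wrist");cv2.imwrite("pics/w0.png",im);np.savez("w0.npz",p=o["position"],r=o["tool_rot"])
cam=ext("wrist",(o["position"],o["tool_rot"]));print(o["position"])
r=R.from_euler('z',1.7942).as_matrix()
print(proj(cam,np.array([(sx*.095,sy*.06,.168) for sx in(1,-1) for sy in(1,-1)])@r.T+[.4762,-.1838,0]).round(0))
cv2.imwrite("pics/w0b.png",cv2.resize(im,(800,600),interpolation=cv2.INTER_CUBIC))
E
```

```text
time_s: 1.77
position: [0.4787, -0.2145, 0.4647]
tool_rot: [3.117, 0.389, -0.001]
force: [0.3, 0.1, 0.0]
grip_width: 0.0858
grasp_force: 0.0
time_s: 2.18
position: [0.4798, -0.2162, 0.4645]
tool_rot: [3.116, 0.39, -0.001]
force: [-0.0, -0.5, -0.1]
grip_width: 0.0853
grasp_force: 0.0
[ 0.47980927 -0.21622888  0.46454845]
[[143. 256.]
 [130. 125.]
 [343. 261.]
 [355. 130.]]
```

View pics/w0b.png

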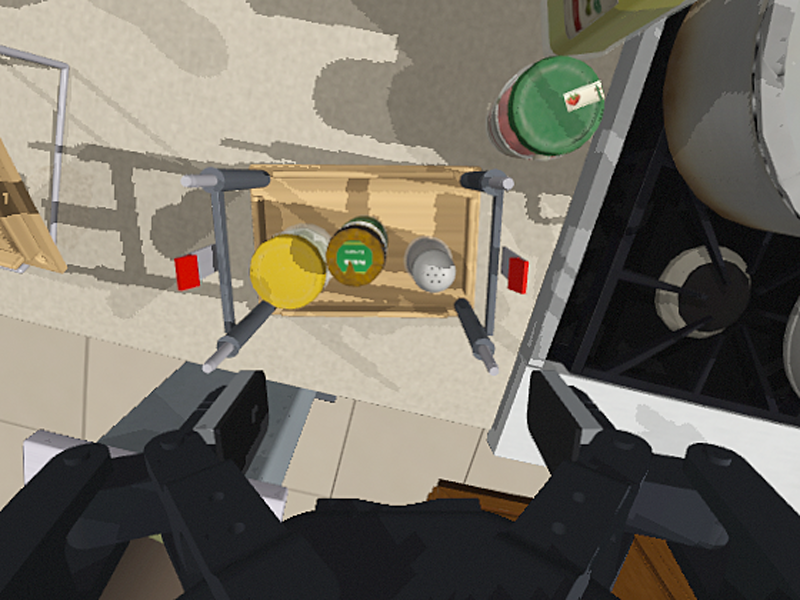

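The wrist view shows the four stub tops at about (130,127), (356,128), (146,257) and (344,257) in native pixels, and the red noses at (131,190) and (362,193). I'll enlarge the tops for precision.

```bash
python3 - <<'E'
import cv2,numpy as np
w=cv2.imread("pics/w0.png");s=cv2.imread("pics/side0.png")
def cell(im,x,y):
    c=cv2.resize(im[y-12:y+13,x-12:x+13],(200,200),interpolation=cv2.INTER_NEAREST)
    for k in range(25):
        L=8 if (k-12)%4==0 else 3
        for a in((k*8+4,0),): cv2.line(c,(a[0],0),(a[0],L),(0,0,255));cv2.line(c,(0,a[0]),(L,a[0]),(0,0,255))
    c[:,-1]=c[-1]=0;return c
r1=np.hstack([cell(w,*p) for p in((130,127),(356,128),(146,257),(344,257))])
r2=np.hstack([cell(s,*p) for p in((326,140),(363,144),(316,174),(357,180))])
cv2.imwrite("pics/tops.png",np.vstack([r1,r2]))
E
```

```text
(no output)
```

View pics/tops.png

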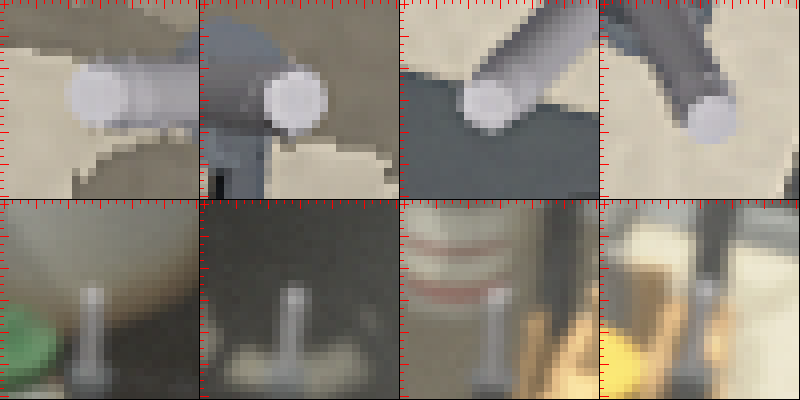

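```bash
python3 - <<'E'
from h import *
d=np.load("w0.npz");cw=ext("wrist",(d["p"],d["r"]));sd=ext("side")
own=np.array([(.095,-.06,.168),(-.095,-.06,.168),(.095,.06,.168),(-.095,.06,.168)])
ow=np.array([(129.6,126.4),(355.6,127.9),(144.75,257.5),(345.4,259.4)])
os=np.array([(315.6,172.75),(325.2,139),(357.75,178),(362.4,143)])
W=lambda p,dz=0:(own+[0,0,dz])@R.from_euler('z',p[2]).as_matrix().T+[p[0],p[1],0]
for ww,wt,nm in((1,0,"wrist"),(0,1,"side"),(1,.5,"both")):
    p,f=fit(lambda p:np.r_[ww*(proj(cw,W(p))-ow).ravel(),wt*(proj(sd,W(p))-os).ravel()],[.476,-.184,1.79])
    print(nm,p.round(4),np.degrees(p[2]),f.round(1))
p,f=fit(lambda p:(proj(cw,W(p,p[3]))-ow).ravel(),[.476,-.184,1.79,0]);print(p,f.round(1))
E
```

```text
wrist [ 0.477  -0.1847  1.8098] 103.69281574899985 [ 0.2  0.1 -0.3  0.1 -0.  -0.2  0.1 -0.   0.   0.   0.   0.   0.   0.
  0.   0. ]
side [ 0.479  -0.1871  1.8116] 103.7957534333657 [ 0.  -0.   0.  -0.   0.  -0.   0.  -0.   0.1  0.1 -0.   0.  -0.1 -0.1
  0.   0. ]
both [ 0.477  -0.1847  1.8098] 103.69302695680777 [ 0.2  0.  -0.3  0.   0.  -0.2  0.1 -0.1  0.2  0.3  0.2  0.3  0.1  0.3
  0.2  0.3]
[ 4.77021310e-01 -1.84725505e-01  1.80979907e+00  3.45603670e-04] [ 0.1  0.  -0.2  0.  -0.1 -0.1  0.2  0.1]
```

```bash
python3 -m pendant '[[0.0186,-0.072,0,0,0,0,1],[0.0186,-0.072,0,0,0,0,1],[0.0186,-0.072,0,0,0,0,1],[0.0186,-0.072,0,0,0,0,1],[0.0186,-0.072,0,0,0,0,1]]'
python3 -m pendant '[[0.0186,-0.072,0,0,0,0,1],[0.0186,-0.072,0,0,0,0,1],[0.0186,-0.072,0,0,0,0,1],[0.0186,-0.072,0,0,0,0,1],[0.0186,-0.072,0,0,0,0,1]]'
python3 -m pendant '[[0,0,0,0,0,0.0547,1],[0,0,0,0,0,0.0547,1],[0,0,0,0,0,0.0547,1],[0,0,0,0,0,0,1],[0,0,0,0,0,0,1]]'
python3 -m pendant '[[0,0,0,0,0.0778,0,1],[0,0,0,0,0.0778,0,1],[0,0,0,0,0.0778,0,1],[0,0,0,0,0.0778,0,1],[0,0,0,0,0.0778,0,1]]'
python3 -m pendant '[[-0.0675,0,-0.008,0,0,0,1],[-0.0675,0,-0.008,0,0,0,1],[-0.0675,0,-0.008,0,0,0,1],[-0.0675,0,-0.008,0,0,0,1],[0,0,0,0,0,0,1]]'
python3 - <<'E'
from h import *
o=get_obs();im=read_camera("wrist");cv2.imwrite("pics/w1.png",im);np.savez("w1.npz",p=o["position"],r=o["tool_rot"])
print(o["joints"].round(2),o["position"],R.from_rotvec(o["tool_rot"]).as_matrix().round(3))
cv2.imwrite("pics/w1b.png",cv2.resize(im,(800,600),interpolation=cv2.INTER_CUBIC))
E
```

```text
time_s: 2.65
position: [0.4803, -0.0276, 0.4647]
tool_rot: [3.117, 0.392, 0.0]
force: [0.1, 0.5, 1.0]
grip_width: 0.0853
grasp_force: 0.0
time_s: 3.07
position: [0.4806, 0.1586, 0.4647]
tool_rot: [3.117, 0.393, 0.0]
force: [1.4, 0.1, 0.4]
grip_width: 0.0858
grasp_force: 0.0
time_s: 3.48
position: [0.4807, 0.1572, 0.4646]
tool_rot: [3.141, -0.006, 0.0]
force: [0.1, -0.7, -0.1]
grip_width: 0.085
grasp_force: 0.0
time_s: 3.9
position: [0.4811, 0.1561, 0.4638]
tool_rot: [3.01, -0.009, 0.887]
force: [0.4, -0.7, -1.4]
grip_width: 0.0851
grasp_force: 0.0
time_s: 4.32
position: [0.3681, 0.1719, 0.4394]
tool_rot: [3.011, -0.006, 0.801]
force: [0.2, -0.5, -0.2]
grip_width: 0.0855
grasp_force: 0.0
[-1.19  0.4   0.74  2.36  0.53  0.04 -2.65] [0.36807469 0.17189207 0.43940591] [[ 0.868 -0.01   0.497]
 [ 0.003 -1.    -0.026]
 [ 0.497  0.023 -0.868]]
```

View pics/w1b.png

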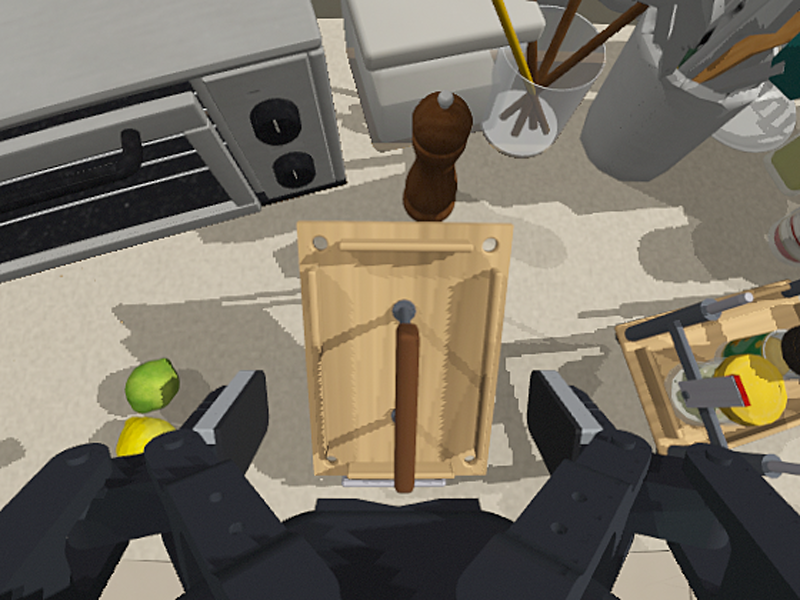

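The wrist view shows tray holes at about (224,170), (343,171), (232,322) and (330,322) and the bar in the middle. The arm has hit its J6 and J7 limits, so I refit the tray from this view. Then I back out to use the half-turned grasp.

```bash
python3 - <<'E'
from h import *
d=np.load("w1.npz");c=ext("wrist",(d["p"],d["r"]))
q={'hp':(223.6,169.7),'hm':(342.6,170.4),'lp':(231.3,321.6),'lm':(329.3,321.6)}
def res(p): return np.array([proj(c,trayR(p[3],p[4])@np.array(H[k])+p[:3])[0]-q[k] for k in q]).ravel()
p,f=fit(res,[.4835,.157,.095,0,.61]);print(p.round(4),np.degrees(p[3:]),f.round(1))
p,f=fit(lambda p:res(np.r_[p,.611]),[.4835,.157,.095,0]);print(p.round(4),np.degrees(p[3:]),f.round(1))
h=p[:3]+trayR(p[3],.611)@[0,0,.07];print("handle",h)
E
python3 -m pendant '[[0.0675,0,0,0,0,0,1],[0.0675,0,0,0,0,0,1],[0.0675,0,0,0,0,0,1],[0.0675,0,0,0,0,0,1],[0,0,0,0,0,0,1]]'
python3 -m pendant '[[0,0,0,0,-0.066,0,1],[0,0,0,0,-0.066,0,1],[0,0,0,0,-0.066,0,1],[0,0,0,0,-0.066,0,1],[0,0,0,0,-0.066,0,1]]'
python3 -c "
from cell import *
o=get_obs();print(o['joints'].round(2),o['position'],o['tool_rot'])"
```

```text
[ 0.4824  0.159   0.096  -0.0096  0.6039] [-0.55220761 34.60073656] [-0.  -0.2  0.1  0.1  0.3  0.3 -0.3 -0.1]
[ 0.4822  0.1591  0.0967 -0.0095] [-0.54174976] [-0.3 -0.1  0.3  0.2  0.2  0.1 -0.3 -0.3]
handle [0.44203194 0.15945374 0.15406802]
time_s: 4.78
position: [0.4959, 0.1675, 0.5137]
tool_rot: [3.009, -0.029, 0.831]
force: [1.1, -0.7, 0.1]
grip_width: 0.0855
grasp_force: 0.0
time_s: 5.2
position: [0.4899, 0.1686, 0.5091]
tool_rot: [3.123, -0.029, 0.006]
force: [-0.2, 0.0, -0.6]
grip_width: 0.0855
grasp_force: 0.0
[-0.42  0.42 -0.01  1.74  0.02  0.98 -2.03] [0.48989367 0.16858793 0.50912577] [ 3.12327168 -0.02921299  0.00624544]
```

```bash
python3 -m pendant '[[0,0,0,0,0,-0.079,1],[0,0,0,0,0,-0.079,1],[0,0,0,0,0,-0.079,1],[0,0,0,0,0,-0.079,1],[0,0,0,0,0,-0.079,1]]' >/dev/null
python3 -m pendant '[[0,0,0,0,0,-0.079,1],[0,0,0,0,0,-0.079,1],[0,0,0,0,0,-0.079,1],[0,0,0,0,0,-0.079,1],[0,0,0,0,0,-0.079,1]]' >/dev/null
python3 -m pendant '[[0,0,0,0,0,-0.079,1],[0,0,0,0,0,-0.079,1],[0,0,0,0,0,-0.079,1],[0,0,0,0,0,-0.079,1],[0,0,0,0,0,-0.079,1]]' >/dev/null
python3 -m pendant '[[0,0,0,0,0,-0.079,1],[0,0,0,0,0,-0.079,1],[0,0,0,0,0,-0.079,1],[0,0,0,0,0,-0.079,1],[0,0,0,0,0,-0.079,1]]' >/dev/null
python3 -m pendant '[[0,0,0,0,0,-0.079,1],[0,0,0,0,0,-0.079,1],[0,0,0,0,0,-0.079,1],[0,0,0,0,0,-0.079,1],[0,0,0,0,0,-0.079,1]]' >/dev/null
python3 -m pendant '[[0,0,0,0,0,-0.031,1],[0,0,0,0,-0.0778,0,1],[0,0,0,0,-0.0778,0,1],[0,0,0,0,-0.0778,0,1],[0,0,0,0,0,0,1]]'
python3 -c "
from cell import *
o=get_obs();print(o['joints'].round(2),o['position'],o['tool_rot'])"
```

```text
time_s: 7.7
position: [0.4882, 0.1691, 0.5089]
tool_rot: [0.004, 2.763, -0.031]
force: [-0.6, -0.5, 0.7]
grip_width: 0.0854
grasp_force: 0.0
[ 0.02  0.42 -0.73  1.88  0.77  0.78  0.42] [0.48824308 0.16909978 0.5089491 ] [ 0.00389908  2.76301608 -0.03093323]
```

```bash
python3 -m pendant '[[0,0,0,0,-0.0778,0,1],[0,0,0,0,-0.0778,0,1],[0.0738,-0.0036,0.0112,0,0,0,1],[0.0738,-0.0036,0.0112,0,0,0,1],[0,0,0,0,0,0,1]]'
python3 -c "
from cell import *
o=get_obs();print(o['joints'].round(2),o['position'],o['tool_rot'])"
python3 -m pendant '[[0.0738,-0.0036,0.0112,0,0,0,1],[0.0738,-0.0036,0.0112,0,0,0,1],[0.0738,-0.0036,0.0112,0,0,0,1],[0,0,0,0,0,0,1],[0,0,0,0,0,0,1]]'
python3 - <<'E'
from h import *
o=get_obs();print(o["joints"].round(2),o["position"],R.from_rotvec(o["tool_rot"]).as_matrix().round(3))
M=R.from_rotvec(o["tool_rot"]).as_matrix();g=np.array([.442,.1595,.154]);print((M.T@(g-M[:,2]*.155-o["position"])/.5).round(4))
E
```

```text
time_s: 8.12
position: [0.4356, 0.164, 0.4578]
tool_rot: [0.002, 2.549, -0.041]
force: [0.0, -0.5, -0.2]
grip_width: 0.0851
grasp_force: 0.0
[-0.2   0.38 -0.52  2.19  1.38  0.56 -0.28] [0.43560746 0.1639987  0.45779409] [ 2.09469005e-03  2.54898472e+00 -4.07983843e-02]
time_s: 8.53
position: [0.3765, 0.161, 0.4001]
tool_rot: [0.007, 2.541, -0.044]
force: [-0.2, 0.6, -0.5]
grip_width: 0.0858
grasp_force: 0.0
[-0.28  0.45 -0.56  2.41  1.76  0.66 -0.82] [0.37654234 0.16103192 0.40013869] [[-0.825  0.015  0.564]
 [-0.005  0.999 -0.033]
 [-0.565 -0.03  -0.825]]
[0.1699 0.0137 0.17  ]
```

```bash
python3 -m pendant '[[0.035,0,0.035,-0.023,0,0,1],[0.035,0,0.035,0,0,0,1],[0.035,0,0.035,0,0,0,1],[0,0,0,0,0,0,1],[0,0,0,0,0,0,1]]'
python3 - <<'E'
from h import *
o=get_obs();print(o["joints"].round(2),o["position"],R.from_rotvec(o["tool_rot"]).as_matrix().round(3))
M=R.from_rotvec(o["tool_rot"]).as_matrix();g=np.array([.442,.1595,.154]);print((M.T@(g-M[:,2]*.155-o["position"])/.5).round(4))
E
```

```text
time_s: 8.95
position: [0.3638, 0.161, 0.3272]
tool_rot: [-0.005, 2.541, 0.003]
force: [0.4, 0.4, 0.6]
grip_width: 0.0853
grasp_force: 0.0
[-0.28  0.67 -0.65  2.54  2.05  0.9  -1.2 ] [0.36379231 0.16101097 0.32723095] [[-0.825 -0.004  0.565]
 [-0.003  1.     0.003]
 [-0.565  0.001 -0.825]]
[ 0.0668 -0.004   0.0642]
```

```bash
python3 -m pendant '[[0,0,0,0,0.0555,0,1],[0,0,0,0,0.0555,0,1],[0,0,0,0,0,0,1],[0,0,0,0,0,0,1],[0,0,0,0,0,0,1]]'
python3 - <<'E'
from h import *
o=get_obs();print(o["joints"].round(2),o["position"],R.from_rotvec(o["tool_rot"]).as_matrix().round(3))
M=R.from_rotvec(o["tool_rot"]).as_matrix();g=np.array([.442,.1595,.154]);print((M.T@(g-M[:,2]*.155-o["position"])/.5).round(4))
E
```

```text
time_s: 9.37
position: [0.3632, 0.1608, 0.3292]
tool_rot: [-0.006, 2.708, 0.006]
force: [-0.3, -0.8, 0.9]
grip_width: 0.0856
grasp_force: 0.0
[-0.26  0.62 -0.6   2.47  1.91  0.64 -0.99] [0.36316398 0.16077735 0.32924449] [[-0.908 -0.005  0.42 ]
 [-0.003  1.     0.005]
 [-0.42   0.003 -0.908]]
[ 0.004  -0.0044  0.0743]
```

```bash
python3 -m pendant '[[0.001,-0.0015,0.0245,0,0,0,1],[0.001,-0.0015,0.0245,0,0,0,1],[0.001,-0.0015,0.0245,0,0,0,1],[0,0,0,0,0,0,1],[0,0,0,0,0,0,1]]'
python3 - <<'E'
from h import *
o=get_obs();print(o["joints"].round(2),o["position"],R.from_rotvec(o["tool_rot"]).as_matrix().round(3))
M=R.from_rotvec(o["tool_rot"]).as_matrix();g=np.array([.442,.1595,.154]);print((M.T@(g-M[:,2]*.155-o["position"])/.5).round(4))
im=read_camera("scene")[160:325,185:445];im2=read_camera("side")[130:300,230:380]
c=cv2.resize(im,None,fx=1.7,fy=1.7,interpolation=cv2.INTER_CUBIC);e=cv2.resize(im2,None,fx=2.2,fy=2.2,interpolation=cv2.INTER_CUBIC)
w=cv2.resize(read_camera("wrist")[150:420,90:470],(440,310));
out=np.zeros((600,800,3),np.uint8);out[:c.shape[0],:c.shape[1]]=c;out[:e.shape[0],800-e.shape[1]:]=e;out[285:595,:440]=w;cv2.imwrite("pics/g.png",out)
E
```

```text
time_s: 9.78
position: [0.3762, 0.1587, 0.2937]
tool_rot: [-0.008, 2.714, 0.005]
force: [0.4, -0.4, 0.7]
grip_width: 0.0854
grasp_force: 0.0
[-0.23  0.73 -0.62  2.47  2.01  0.72 -1.07] [0.37617483 0.15867593 0.29372085] [[-0.91  -0.006  0.414]
 [-0.005  1.     0.005]
 [-0.414  0.002 -0.91 ]]
[-0.004   0.0002 -0.0011]
```

View pics/g.png

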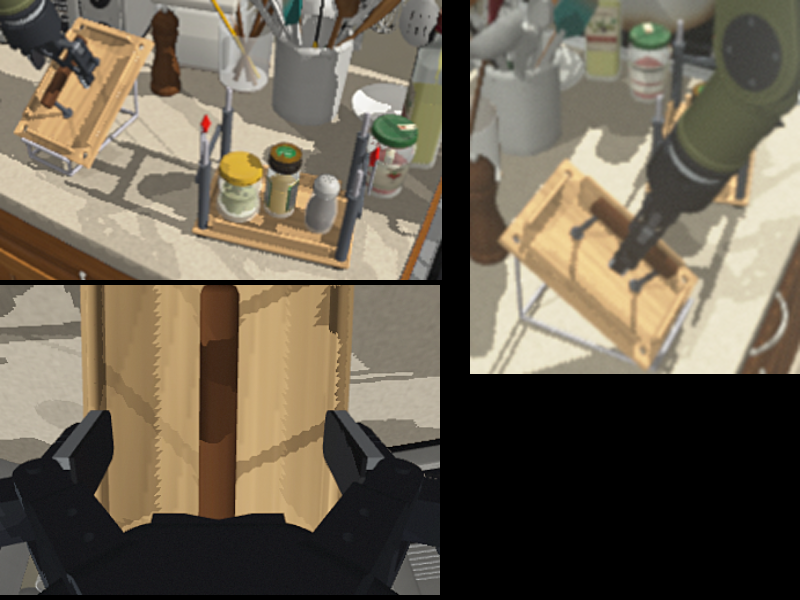

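Fingers straddle the bar centrally (bar at about x=219 in the wrist crop, with the pads symmetric at 110 and 330). Closing.

```bash
python3 -m pendant '[[0,0,0,0,0,0,0],[0,0,0,0,0,0,0],[0,0,0,0,0,0,0],[0,0,0,0,0,0,0],[0,0,0,0,0,0,0]]'
python3 -m pendant '[[0,0,0,0,0,0,0],[0,0,0,0,0,0,0],[0,0,0,0,0,0,0],[0,0,0,0,0,0,0],[0,0,0,0,0,0,0]]'
```

```text
time_s: 10.35
position: [0.3763, 0.1587, 0.2939]
tool_rot: [-0.007, 2.714, 0.005]
force: [-0.1, -0.2, 0.0]
grip_width: 0.0254
grasp_force: 0.0
time_s: 10.77
position: [0.3762, 0.1586, 0.2939]
tool_rot: [-0.007, 2.714, 0.005]
force: [-3.0, -0.5, 5.5]
grip_width: 0.0128
grasp_force: 58.8
```

```bash
python3 -m pendant '[[-0.0166,0,-0.0364,0,0,0,0],[-0.0166,0,-0.0364,0,0,0,0],[-0.0166,0,-0.0364,0,0,0,0],[-0.0166,0,-0.0364,0,0,0,0],[-0.0166,0,-0.0364,0,0,0,0]]'
python3 -m pendant '[[-0.05,0,-0.0126,0,0,0,0],[-0.05,0,-0.0126,0,0,0,0],[-0.05,0,-0.0126,0,0,0,0],[-0.05,0,-0.0126,0,0,0,0],[-0.05,0,-0.0126,0,0,0,0]]'
python3 - <<'E'
from h import *
o=get_obs();print(o["joints"].round(2),o["position"],R.from_rotvec(o["tool_rot"]).as_matrix().round(3),o["force"],o["grip_width"])
im=read_camera("wrist");cv2.imwrite("pics/w2.png",im);np.savez("w2.npz",p=o["position"],r=o["tool_rot"])
im1=read_camera("scene")[60:325,105:445];im2=read_camera("side")[60:330,190:460]
cv2.imwrite("pics/l.png",np.hstack([cv2.resize(im1,None,fx=1.3,fy=1.3),cv2.resize(im2,(344,344))]))
E
```

```text
time_s: 11.18
position: [0.3759, 0.1582, 0.3943]
tool_rot: [-0.009, 2.716, 0.006]
force: [-0.6, -1.5, -4.3]
grip_width: 0.0132
grasp_force: 59.5
time_s: 11.6
position: [0.4702, 0.1583, 0.4684]
tool_rot: [-0.008, 2.717, 0.001]
force: [1.2, 0.1, -2.7]
grip_width: 0.013
grasp_force: 59.5
[-0.11  0.4  -0.53  2.03  0.88  0.55  0.29] [0.47019346 0.15830078 0.46839262] [[-0.911 -0.006  0.412]
 [-0.006  1.     0.002]
 [-0.412 -0.001 -0.911]] [ 1.20448716  0.06142375 -2.74029645] 0.013009580235690996
```

View pics/l.png

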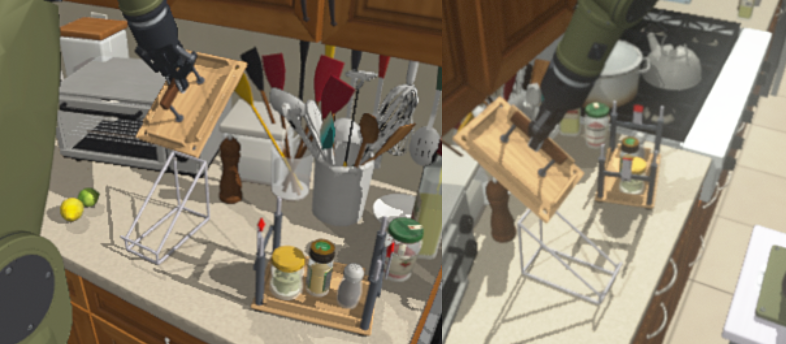

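The tray hangs cleanly from the gripper (tray at about (195,105), stand left empty, jars untouched). Next I compute the in-hand transform and the leveling and yaw moves, and where the utensil crock stands.

```bash
cat >>h.py <<'E'
# tray in tool frame, from the grasp (tool y == own y)
Mg=R.from_rotvec([-.008,2.714,.005]).as_matrix();pg=np.array([.3762,.1587,.2938])
_t=Mg.T@(np.array([.4823,.1590,.0965])-pg);Xt=np.array([_t[0],0,_t[2]])
a=np.radians(35)-np.arctan2(Mg[0,2],-Mg[2,2])
def XR(a): return np.array([[-np.cos(a),0,-np.sin(a)],[0,1,0],[np.sin(a),0,-np.cos(a)]])
def tool_goal(x,y,yaw,z,a=a,Xt=Xt):
    Rt=R.from_euler('z',yaw).as_matrix();M=Rt@XR(a).T;return M,np.array([x,y,z])-M@Xt
def delta(M,p,o=None):
    o=o or get_obs();C=R.from_rotvec(o["tool_rot"]).as_matrix()
    return (C.T@(p-o["position"])/.5).round(4),(R.from_matrix(C.T@M).as_rotvec()/(np.pi/2)).round(4)
def trayin(o,a=a,Xt=Xt):
    C=R.from_rotvec(o["tool_rot"]).as_matrix();return C@XR(a),o["position"]+C@Xt
E
python3 - <<'E'
from h import *
print("Xt",Xt,"a",np.degrees(a)); o=get_obs();Rt,t=trayin(o);print(Rt.round(3),t)
print("crock base",onz(ext("scene"),[(368,228),(330,208),(430,270)],0).round(3),"red knob caps etc; pot")
M,p=tool_goal(.43,.13,0,.25);print("level here",p,delta(M,p))
M2,p2=tool_goal(.43,.13,np.radians(103.7-180),.25);print("yaw from that",p2,(R.from_matrix(M.T@M2).as_rotvec()/(np.pi/2)).round(4))
E
```

```text
Xt [-0.01473264  0.          0.22353266] a 10.502202418791523
[[ 0.97  -0.003 -0.243]
 [ 0.002  1.    -0.002]
 [ 0.243  0.001  0.97 ]] [0.5774208  0.15870564 0.27131523]
crock base [[ 0.729 -0.138  0.   ]
 [ 0.764  0.005  0.   ]
 [ 0.645 -0.344  0.   ]] red knob caps etc; pot
level here [0.37477013 0.13       0.46710265] (array([ 0.1767, -0.0559, -0.0776]), array([0.0013, 0.156 , 0.0013]))
yaw from that [0.41691946 0.18365853 0.46710265] [0.1545 0.     0.8336]
```

```bash
sed -i 's/\[\[-np.cos(a),0,-np.sin(a)\],\[0,1,0\],\[np.sin(a),0,-np.cos(a)\]\]/[[-np.cos(a),0,np.sin(a)],[0,1,0],[-np.sin(a),0,-np.cos(a)]]/' h.py
python3 - <<'E'
from h import *
o=get_obs();Rt,t=trayin(o);print(Rt.round(3),t)
M,p=tool_goal(.43,.13,0,.25);print("level here",p,delta(M,p))
M2,p2=tool_goal(.43,.13,np.radians(103.7-180),.25);print("yaw from that",p2,(R.from_matrix(M.T@M2).as_rotvec()/(np.pi/2)).round(4))
E
```

```text
[[ 0.819 -0.003 -0.574]
 [ 0.001  1.    -0.003]
 [ 0.574  0.001  0.819]] [0.5774208  0.15870564 0.27131523]
level here [0.45625821 0.13       0.47247338] (array([ 0.0239, -0.0562, -0.0197]), array([0.0011, 0.3894, 0.0015]))
yaw from that [0.43621895 0.10448886 0.47247338] [-0.1545 -0.      0.8336]
```

```bash
python3 -m pendant '[[0.005,-0.011,-0.006,0,0.0778,0,0],[0.005,-0.011,-0.006,0,0.0778,0,0],[0.005,-0.011,-0.006,0,0.0778,0,0],[0.005,-0.011,-0.006,0,0.0778,0,0],[0.005,-0.011,-0.006,0,0.0778,0,0]]'
python3 -m pendant '[[0,0,0,-0.014,0,0.0758,0],[0,0,0,-0.014,0,0.0758,0],[0,0,0,-0.014,0,0.0758,0],[0,0,0,-0.014,0,0.0758,0],[0,0,0,-0.014,0,0.0758,0]]'
python3 -m pendant '[[0,0,0,-0.014,0,0.0758,0],[0,0,0,-0.014,0,0.0758,0],[0,0,0,-0.014,0,0.0758,0],[0,0,0,-0.014,0,0.0758,0],[0,0,0,-0.014,0,0.0758,0]]'
python3 -m pendant '[[0,0,0,-0.014,0,0.0758,0],[0,0,0,0,0,0,0],[0,0,0,0,0,0,0],[0,0,0,0,0,0,0],[0,0,0,0,0,0,0]]'
python3 - <<'E'
from h import *
o=get_obs();print(o["joints"].round(2));Rt,t=trayin(o);print(Rt.round(3),t)
for z in(.235,.19):
  M,p=tool_goal(.477,-.1847,np.radians(103.7-180),z);print(p,delta(M,p))
E
```

```text
time_s: 12.17
position: [0.4544, 0.1307, 0.4795]
tool_rot: [0.009, -2.956, 0.003]
force: [1.0, -0.7, -3.1]
grip_width: 0.0129
grasp_force: 59.5
time_s: 12.58
position: [0.4546, 0.1309, 0.4789]
tool_rot: [-0.886, -2.835, -0.078]
force: [0.3, 0.1, -2.7]
grip_width: 0.013
grasp_force: 59.5
time_s: 13.0
position: [0.4544, 0.131, 0.4789]
tool_rot: [-1.703, -2.459, -0.155]
force: [0.8, 0.2, -3.0]
grip_width: 0.0131
grasp_force: 59.5
time_s: 13.42
position: [0.4554, 0.1314, 0.4799]
tool_rot: [-1.843, -2.363, -0.173]
force: [0.8, 1.0, -3.3]
grip_width: 0.013
grasp_force: 59.5
[-0.    0.42 -0.46  1.9   0.01  0.83 -0.18]
[[ 0.243  0.97  -0.005]
 [-0.97   0.243  0.001]
 [ 0.003  0.005  1.   ]] [0.45016067 0.15654234 0.25739103]
[ 0.48321895 -0.21021114  0.45747338] (array([-0.6732, -0.1124, -0.0779]), array([0.0022, 0.0016, 0.0046]))
[ 0.48321895 -0.21021114  0.41247338] (array([-0.6893, -0.1128,  0.0107]), array([0.0022, 0.0016, 0.0046]))
```

```bash
python3 -m pendant '[[-0.0673,-0.0112,-0.0078,0.0022,0.0016,0.0046,0],[-0.0673,-0.0112,-0.0078,0,0,0,0],[-0.0673,-0.0112,-0.0078,0,0,0,0],[-0.0673,-0.0112,-0.0078,0,0,0,0],[-0.0673,-0.0112,-0.0078,0,0,0,0]]'
python3 -m pendant '[[-0.0673,-0.0112,-0.0078,0,0,0,0],[-0.0673,-0.0112,-0.0078,0,0,0,0],[-0.0673,-0.0112,-0.0078,0,0,0,0],[-0.0673,-0.0112,-0.0078,0,0,0,0],[-0.0673,-0.0112,-0.0078,0,0,0,0]]'
python3 -m pendant '[[0,0,0,0,0,0,0],[0,0,0,0,0,0,0],[0,0,0,0,0,0,0],[0,0,0,0,0,0,0],[0,0,0,0,0,0,0]]'
python3 - <<'E'
from h import *
o=get_obs();print(o["joints"].round(2));Rt,t=trayin(o);print(Rt.round(4),t)
M,p=tool_goal(.477,-.1847,np.radians(103.7-180),.185);print(p,delta(M,p,o))
np.savez("w3.npz",p=o["position"],r=o["tool_rot"])
cams={"scene":ext("scene"),"side":ext("side"),"wrist":ext("wrist",(o["position"],o["tool_rot"]))}
for n,c in cams.items():
    im=read_camera(n);cv2.imwrite(f"pics/h_{n}.png",im);hsv=cv2.cvtColor(im,cv2.COLOR_BGR2HSV)
    for k in H:
        u=proj(c,Rt@np.array(H[k])+t)[0];x,y=np.round(u).astype(int)
        if not(8<x<552 and 8<y<412): print(n,k,"out",u.round(0));continue
        print(n,k,u.round(1))
        print('\n'.join(' '.join(f"{v:3d}" for v in r) for r in hsv[y-6:y+7,x-6:x+7,1])) if n!="wrist" else None
E
```

```text
time_s: 13.83
position: [0.4682, -0.0411, 0.4686]
tool_rot: [-1.85, -2.353, -0.172]
force: [0.7, -0.1, -2.8]
grip_width: 0.0132
grasp_force: 59.5
time_s: 14.25
position: [0.4805, -0.2122, 0.457]
tool_rot: [-1.85, -2.353, -0.172]
force: [0.6, 0.1, -2.6]
grip_width: 0.0129
grasp_force: 59.5
time_s: 14.67
position: [0.4809, -0.2089, 0.4575]
tool_rot: [-1.848, -2.354, -0.172]
force: [0.0, 0.4, -2.7]
grip_width: 0.0133
grasp_force: 59.5
[ 0.62  0.54 -0.41  1.74  0.05  0.99  0.46]
[[ 2.373e-01  9.714e-01 -1.100e-03]
 [-9.714e-01  2.373e-01 -1.100e-03]
 [-8.000e-04  1.400e-03  1.000e+00]] [ 0.47489639 -0.18316484  0.23500051]
[ 0.48321895 -0.21021114  0.40747338] (array([-0.0219,  0.0038,  0.0976]), array([ 0.0008, -0.0005,  0.0005]))
scene hp [405.4 198.5]
 85  47  43  45  41  39  39  40  42  40  44  44  46
111 106 101  95  68  46  45  49  44  44  39  41  41
112 113 115 119 110 104 105 106  99  95  61  48  51
114 112 110 112 112 112 115 116 118 119 109 105 106
119 115 112 109 111 113 119 119 110 109 111 111 115
116 117 116 112 113 118 115 119 108 109 112 110 113
114 116 116 115 116 116 113
[... 4617 characters left out ...]
  82  94 103  98  97 100  94  96  85
104  96  88  83  82  91 101  99 101  96  92  90  84
103  99  91  86  85  95 104  98 101  90  86  91  85
103  99  93  90  93  99 102 103  96  85  87  95  87
101  93  90  95 101 102 102 101  94  83  88  99  90
 98  87  84  93 103 103 103 102  92  84  87 101  83
 98  87  86  90  93  96  95  93  87  83  90 102  79
102  98  92  93  91  89  86  89  88  88  93 101  71
103 103 103 103 102 100 103  99  98 100 100  97  60
 93 101  99  98  98  95  97  99  99  96  96  86  59
 90  92  86  83  79  81  84  91  90  90  89  78  54
 70  67  55  52  50  45  63  68  80  81  77  67  46
wrist hp [365.4 388.4]
wrist hm [192.8 388.4]
wrist lp [374.5 106.4]
wrist lm [183.7 106.4]
```

The saturation patches are inconclusive. I'll lower to 12 mm above the stubs, where the holes and stubs can be compared directly.

```bash
python3 -m pendant '[[-0.0047,0.0008,0.0215,0.0008,-0.0005,0.0005,0],[-0.0047,0.0008,0.0215,0,0,0,0],[-0.0047,0.0008,0.0215,0,0,0,0],[-0.0047,0.0008,0.0215,0,0,0,0],[-0.0047,0.0008,0.0215,0,0,0,0]]'
python3 -m pendant '[[0,0,0,0,0,0,0],[0,0,0,0,0,0,0],[0,0,0,0,0,0,0],[0,0,0,0,0,0,0],[0,0,0,0,0,0,0]]'
python3 - <<'E'
from h import *
o=get_obs();Rt,t=trayin(o);print(Rt.round(4)[2],t)
M,p=tool_goal(.477,-.1847,np.radians(103.7-180),.18);print(delta(M,p,o))
np.savez("w4.npz",p=o["position"],r=o["tool_rot"])
cams={"wrist":ext("wrist",(o["position"],o["tool_rot"])),"scene":ext("scene"),"side":ext("side")}
ims={n:read_camera(n) for n in cams}
for n in ims: cv2.imwrite(f"pics/k_{n}.png",ims[n])
rows=[]
def cell(im,x,y,h=12,S=200):
    pad=cv2.copyMakeBorder(im,40,40,40,40,cv2.BORDER_CONSTANT);c=cv2.resize(pad[y+40-h:y+41+h,x+40-h:x+41+h],(S,S),interpolation=cv2.INTER_NEAREST)
    for k in range(2*h+1):
        L=8 if (k-h)%4==0 else 3;a=int((k+.5)*S/(2*h+1));cv2.line(c,(a,0),(a,L),(0,0,255));cv2.line(c,(0,a),(L,a),(0,0,255))
    c[:,-1]=c[-1]=0;return c
for n in cams:
    r=[]
    for k in H:
        x,y=np.round(proj(cams[n],Rt@np.array(H[k])+t)[0]).astype(int);print(n,k,x,y);r.append(cell(ims[n],x,y))
    rows.append(np.hstack(r))
cv2.imwrite("pics/k.png",np.vstack(rows))
E
```

```text
time_s: 15.23
position: [0.4832, -0.2111, 0.402]
tool_rot: [-1.852, -2.352, -0.169]
force: [0.3, 0.1, -2.9]
grip_width: 0.0131
grasp_force: 59.6
time_s: 15.65
position: [0.4833, -0.2115, 0.403]
tool_rot: [-1.853, -2.352, -0.17]
force: [0.1, -0.3, -2.0]
grip_width: 0.013
grasp_force: 59.4
[1.4e-03 8.0e-04 1.0e+00] [ 0.47736939 -0.18621148  0.18051085]
(array([0.0023, 0.0005, 0.0015]), array([ 0.0008,  0.0009, -0.0017]))
wrist hp 365 388
wrist hm 193 388
wrist lp 375 106
wrist lm 184 106
scene hp 403 219
scene hm 398 253
scene lp 320 204
scene lm 306 235
side hp 326 134
side hm 364 138
side lp 316 167
side lm 359 172
```

View pics/k.png

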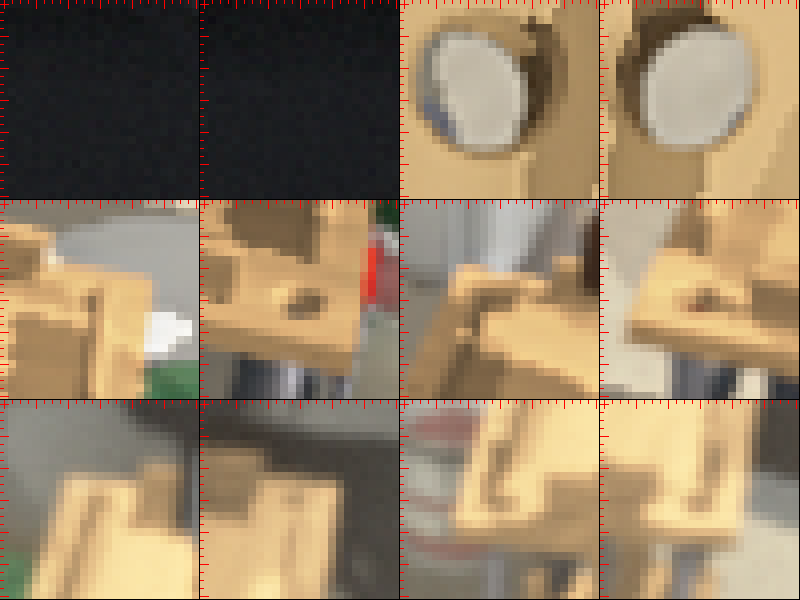

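The wrist cells show both near holes as ellipses centred about (374,106) and (184,105), filled by a pale area. I'll check by colour whether that is the stub or the counter.

```bash
python3 - <<'E'
import cv2,numpy as np
w=cv2.imread("pics/w0.png");k=cv2.imread("pics/k_wrist.png")
print("stub tops w0",[w[y,x].tolist() for x,y in((130,126),(356,128),(145,257),(345,259))],"counter",w[100,20].tolist(),w[300,250].tolist())
# a letter map: wood W (sat>85), dark D, else neutral by b-r
for nm,x,y in(("lp",375,106),("lm",184,106)):
    print(nm)
    for r in range(y-10,y+9):
        s=''
        for c in range(x-11,x+11):
            b,g,rr=map(int,k[r,c]);s+=('W' if rr-b>50 else 'd' if rr<110 else '%d'%min(9,max(0,(rr-b+10)//5)))
        print(s)
print(k[106,370:380].tolist())
E
```

```text
stub tops w0 [[197, 193, 195], [200, 194, 196], [196, 192, 196], [199, 193, 197]] counter [116, 131, 138] [163, 181, 192]
lp
WWWWWWWWWWWWWWWWWWWWWW
WWWWWWWWWWWWWWWdddWWWW
WWW9766699WWWWWWddWWWW
WW9567676669WWWWddWWWW
WW56777777769WWWddWWWW
WW477777777669ddddWWWW
W9577777777767ddddWWWW
W85777777777777dddWWWW
W85677777777777dddWWWW
W95677777777777dddWWWW
W92477777777777dddWWWW
W9dd47777777777ddWWWWW
WW3dd6777777777ddWWWWW
WWW3d377777777ddWWWWWW
WWWWd167777777dWWWWWWW
WWWWW756676679WWWWWWWW
WWWWWW9999999WWWWWWWWW
WWWWWWWWWWWWWWWWWWWWWW
WWWWWWWWWWWWWWWWWWWWWW
lm
WWWWdddddddddWWWWWWWWW
WWWWdddddd88779WWWWWWW
WWWWdddd87777768WWWWWW
WWWWddd8777777767WWWWW
WWWWdd777777777779WWWW
WWddd8777777777769WWWW
Wdddd7677777777769WWWW
Wddd77777777777768WWWW
Wddd77777777777768WWWW
WWdd77777777778769WWWW
WWdd86767777777769WWWW
WWdd87777777777769WWWW
WWWW8677777777656WWWWW
WWWW977777777764WWWWWW
WWWWW76677776669WWWWWW
WWWWWW97666679WWWWWWWW
WWWWWWWW99WWWWWWWWWWWW
WWWWWWWWWWWWWWWWWWWWWW
WWWWWWWWWWWWWWWWWWWWWW
[[172, 191, 200], [170, 188, 198], [169, 189, 197], [169, 188, 195], [166, 185, 193], [167, 184, 193], [168, 185, 195], [177, 195, 203], [129, 148, 158], [45, 66, 80]]
```

```bash
python3 - <<'E'
from h import *
def red(f,x0=0,y0=0,x1=560,y1=420):
    im=cv2.imread(f);b,g,r=[im[:,:,i].astype(int) for i in range(3)];m=((r>120)&(g<70)&(b<70)).astype(np.uint8)
    n,l,s,c=cv2.connectedComponentsWithStats(m);return [(c[i].round(1).tolist(),s[i].tolist()) for i in range(1,n) if s[i,4]>12]
d0=np.load("w0.npz");d4=np.load("w4.npz")
c0=ext("wrist",(d0["p"],d0["r"]));c4=ext("wrist",(d4["p"],d4["r"]))
for f in("w0","k_wrist","scene0","side0"):print(f,red(f"pics/{f}.png"))
cad=lambda q:np.array(q)@R.from_euler('z',1.8098).as_matrix().T+[.477,-.1847,0]
print("clipA pred w0",proj(c0,cad([(.109,0,.15)])),"k",proj(c4,cad([(.109,0,.15)])))
o=dict(position=d4["p"],tool_rot=d4["r"]);Rt,t=trayin(o)
print("holes pred",{k:proj(c4,Rt@np.array(H[k])+t)[0].round(1) for k in H})
for s in(-1,1): print("stub top",s,proj(c4,cad([(.095,s*.06,.168)])).round(1),"shoulder",proj(c4,cad([(.095,s*.06,.13)])).round(1))
E
```

```text
w0 [([130.6, 190.2], [122, 179, 18, 24, 347]), ([362.0, 192.1], [356, 180, 14, 26, 288])]
k_wrist []
scene0 [([402.4, 108.1], [401, 103, 4, 12, 15]), ([365.0, 114.7], [358, 106, 18, 22, 99]), ([305.4, 232.4], [304, 228, 4, 10, 25]), ([404.8, 251.9], [402, 247, 6, 11, 35])]
side0 [([343.9, 144.5], [341, 142, 7, 5, 28])]
clipA pred w0 [[131.28674112 192.72034245]] k [[278.52030884  97.0139533 ]]
holes pred {'hp': array([365.4, 388.4]), 'hm': array([192.8, 388.4]), 'lp': array([374.5, 106.4]), 'lm': array([183.7, 106.4])}
stub top -1 [[365.1 110.8]] shoulder [[352.1 121.2]]
stub top 1 [[192.1 111.3]] shoulder [[204.9 121.6]]
```

```bash
python3 - <<'E'
from h import *
d4=np.load("w4.npz");c4=ext("wrist",(d4["p"],d4["r"]));o=dict(position=d4["p"],tool_rot=d4["r"]);Rt,t=trayin(o)
th=np.linspace(0,6.283,181);C=d4;M=R.from_rotvec(d4["r"]).as_matrix()
def edges(t):
    out=[]
    for k in('lp','lm'):
        e=proj(c4,(np.array(H[k])+np.c_[5.5e-3*np.cos(th),5.5e-3*np.sin(th),0*th])@Rt.T+t);out+=[e[:,0].min(),e[:,0].max(),e[:,1].min(),e[:,1].max()]
    return np.array(out)
m=np.array([364.8,381.5,np.nan,112.0,173.5,190.1,np.nan,111.7]);print(edges(t).round(1));g=~np.isnan(m)
s=least_squares(lambda v:(edges(t+M@v)-m)[g],[0,0,0]);print("tool shift mm",s.x*1e3,s.fun.round(1))
E
```

```text
[365.9 383.2  97.5 115.3 175.1 192.4  97.5 115.3]
tool shift mm [ 2.07743167e+00 -1.04208629e+00 -1.15439757e-04] [-0.4  0.3 -0.2 -0.3  0.4  0.2]
```

In the same wrist image the stubs match the prediction, but the holes sit about (2.1, -1.0) mm off in tool x and y. I correct for that and descend gently.

```bash
python3 -m pendant '[[-0.0019,0.0026,0,0.0008,0.0009,-0.0017,0],[0,0,0,0,0,0,0],[-0.0016,0,0.0089,0,0,0,0],[-0.0016,0,0.0089,0,0,0,0],[0,0,0,0,0,0,0]]'
python3 -m pendant '[[-0.0009,0,0.005,0,0,0,0],[0,0,0,0,0,0,0],[-0.0009,0,0.005,0,0,0,0],[0,0,0,0,0,0,0],[0,0,0,0,0,0,0]]'
cat >>h.py <<'E'
XT=Xt+[.0021,-.00104,0]
def stat(z=None):
    o=get_obs();Rt,t=trayin(o,a,XT);M,p=tool_goal(.477,-.1847,np.radians(103.7-180),t[2] if z is None else z,a,XT)
    print("t",o["time_s"],"tray",t.round(4),"yaw",np.degrees(np.arctan2(Rt[1,0],Rt[0,0])).round(2),"lev",Rt[2,:2].round(4),"F",o["force"].round(1),"M",o["moment"].round(2),delta(M,p,o))
E
python3 -c "
from h import *
stat()"
```

```text
time_s: 16.22
position: [0.4841, -0.212, 0.392]
tool_rot: [-1.847, -2.351, -0.168]
force: [0.0, 0.2, -2.7]
grip_width: 0.0135
grasp_force: 59.4
time_s: 16.63
position: [0.4845, -0.212, 0.3879]
tool_rot: [-1.848, -2.352, -0.169]
force: [-0.8, 0.5, -3.0]
grip_width: 0.0134
grasp_force: 59.5
t 16.6333 tray [ 0.4765 -0.1846  0.1659] yaw -76.3 lev [-0.001  -0.0012] F [-0.8  0.5 -3. ] M [-0.24 -0.02  0.02] (array([ 0.    ,  0.0005, -0.0001]), array([-0.0008, -0.0006, -0.0002]))
```

```bash
python3 -m pendant '[[-0.0009,0.0005,0.005,0,0,0,0],[0,0,0,0,0,0,0],[-0.0009,0,0.005,0,0,0,0],[0,0,0,0,0,0,0],[0,0,0,0,0,0,0]]'
python3 -c "
from h import *
stat()"
python3 -m pendant '[[-0.0009,0,0.005,0,0,0,0],[0,0,0,0,0,0,0],[-0.0009,0,0.005,0,0,0,0],[0,0,0,0,0,0,0],[0,0,0,0,0,0,0]]'
python3 -c "
from h import *
stat()"
```

```text
time_s: 17.05
position: [0.4847, -0.2119, 0.3828]
tool_rot: [-1.848, -2.352, -0.169]
force: [0.2, -0.3, -2.3]
grip_width: 0.0132
grasp_force: 59.5
t 17.05 tray [ 0.4766 -0.1845  0.1607] yaw -76.3 lev [-0.001  -0.0014] F [ 0.2 -0.3 -2.3] M [-0.24 -0.12 -0.04] (array([-0.0001,  0.0001, -0.0001]), array([-0.0009, -0.0007, -0.0002]))
time_s: 17.47
position: [0.4846, -0.2119, 0.3777]
tool_rot: [-1.848, -2.352, -0.169]
force: [0.0, -0.1, -2.8]
grip_width: 0.0132
grasp_force: 59.5
t 17.4667 tray [ 0.4766 -0.1845  0.1556] yaw -76.31 lev [-0.0011 -0.0014] F [ 0.  -0.1 -2.8] M [-0.27 -0.12 -0.  ] (array([-0.0001,  0.0001, -0.0001]), array([-0.0009, -0.0007, -0.0002]))
```

All four stubs are in the holes with no contact force. On down towards the clips.

```bash
python3 -m pendant '[[-0.0009,0,0.005,0,0,0,0],[-0.0009,0,0.005,0,0,0,0],[-0.0009,0,0.005,0,0,0,0],[0,0,0,0,0,0,0],[0,0,0,0,0,0,0]]'
python3 -c "
from h import *
stat()"
python3 -m pendant '[[-0.0009,0,0.005,0,0,0,0],[0,0,0,0,0,0,0],[-0.0009,0,0.005,0,0,0,0],[0,0,0,0,0,0,0],[0,0,0,0,0,0,0]]'
python3 -c "
from h import *
stat()"
```

```text
time_s: 17.88
position: [0.4846, -0.2119, 0.37]
tool_rot: [-1.848, -2.352, -0.169]
force: [-0.5, 0.0, -3.0]
grip_width: 0.0132
grasp_force: 59.5
t 17.8833 tray [ 0.4765 -0.1845  0.1479] yaw -76.31 lev [-0.0012 -0.0015] F [-0.5  0.  -3. ] M [-0.3  -0.04  0.04] (array([-0.0002,  0.0002, -0.0001]), array([-0.0009, -0.0008, -0.0003]))
time_s: 18.3
position: [0.4851, -0.2117, 0.3654]
tool_rot: [-1.848, -2.353, -0.171]
force: [-0.1, 1.8, 1.4]
grip_width: 0.013
grasp_force: 60.2
t 18.3 tray [ 0.4773 -0.1843  0.1434] yaw -76.3 lev [-0.0006  0.0002] F [-0.1  1.8  1.4] M [-0.07 -0.16 -0.04] (array([-0.0004, -0.0008, -0.0001]), array([ 0.0001, -0.0004,  0.    ]))
```

```bash
python3 -m pendant '[[-0.0007,0,0.004,0,0,0,0],[0,0,0,0,0,0,0],[-0.0007,0,0.004,0,0,0,0],[0,0,0,0,0,0,0],[0,0,0,0,0,0,0]]'
python3 -c "
from h import *
stat()"
python3 -m pendant '[[-0.0007,0,0.004,0,0,0,0],[0,0,0,0,0,0,0],[-0.0007,0,0.004,0,0,0,0],[0,0,0,0,0,0,0],[0,0,0,0,0,0,0]]'
python3 -c "
from h import *
stat()"
```

```text
time_s: 18.72
position: [0.4853, -0.2115, 0.3617]
tool_rot: [-1.849, -2.354, -0.171]
force: [-0.1, 2.6, 5.7]
grip_width: 0.0131
grasp_force: 60.6
t 18.7167 tray [ 0.4777 -0.1842  0.1397] yaw -76.29 lev [-0.0002  0.0009] F [-0.1  2.6  5.7] M [-0.07 -0.27 -0.08] (array([-0.0006, -0.0013, -0.0001]), array([ 0.0005, -0.0001,  0.0002]))
time_s: 19.13
position: [0.4848, -0.2117, 0.3567]
tool_rot: [-1.848, -2.352, -0.17]
force: [1.9, 1.4, 0.1]
grip_width: 0.0131
grasp_force: 59.9
t 19.1333 tray [ 0.4769 -0.1843  0.1347] yaw -76.3 lev [-0.0011 -0.0008] F [1.9 1.4 0.1] M [ 0.16 -0.54 -0.07] (array([-0.0004, -0.0003, -0.0001]), array([-0.0005, -0.0007, -0.0001]))
```

```bash
python3 -m pendant '[[-0.0007,0,0.004,0,0,0,0],[0,0,0,0,0,0,0],[-0.0007,0,0.004,0,0,0,0],[0,0,0,0,0,0,0],[0,0,0,0,0,0,0]]'
python3 -c "
from h import *
stat()"
python3 -m pendant '[[-0.0004,0,0.002,0,0,0,0],[0,0,0,0,0,0,0],[-0.0004,0,0.002,0,0,0,0],[0,0,0,0,0,0,0],[0,0,0,0,0,0,0]]'
python3 -c "
from h import *
stat()"
```

```text
time_s: 19.55
position: [0.4841, -0.2121, 0.3523]
tool_rot: [-1.848, -2.351, -0.167]
force: [0.5, 0.1, -2.3]
grip_width: 0.0131
grasp_force: 59.7
t 19.55 tray [ 0.4757 -0.1847  0.1302] yaw -76.31 lev [-0.0011 -0.0029] F [ 0.5  0.1 -2.3] M [-0.28 -0.16  0.05] (array([-0.0001,  0.0013, -0.0001]), array([-0.0018, -0.0007, -0.0005]))
time_s: 19.97
position: [0.4838, -0.2121, 0.352]
tool_rot: [-1.848, -2.351, -0.167]
force: [-4.7, -0.3, 12.5]
grip_width: 0.0128
grasp_force: 61.7
t 19.9667 tray [ 0.4755 -0.1848  0.1299] yaw -76.33 lev [-0.0006 -0.0029] F [-4.7 -0.3 12.5] M [0.16 0.7  0.18] (array([-0.0002,  0.0018, -0.0001]), array([-0.0018, -0.0004, -0.0006]))
```

Hard stop at z≈0.130 with 15 N applied. A slight further press, then check the clips by their red masks against the start pictures.

```bash
python3 -m pendant '[[-0.0004,0,0.002,0,0,0,0],[0,0,0,0,0,0,0],[0,0,0,0,0,0,0],[0,0,0,0,0,0,0],[0,0,0,0,0,0,0]]'
python3 - <<'E'
from h import *
stat()
for n,b in(("scene",(280,215,430,270)),("side",(330,130,380,215))):
    for f in("0",""):
        im=cv2.imread(f"pics/{n}0.png") if f else read_camera(n)
        if not f: cv2.imwrite(f"pics/f_{n}.png",im)
        x0,y0,x1,y1=b;c=im[y0:y1,x0:x1].astype(int);m=((c[:,:,2]>110)&(c[:,:,1]<80)&(c[:,:,0]<80)).astype(np.uint8)
        k,l,s,q=cv2.connectedComponentsWithStats(m);print(n,"start" if f else "now",[((q[i]+[x0,y0]).round(1).tolist(),int(s[i,4])) for i in range(1,k) if s[i,4]>4])
E
```

```text
time_s: 20.38
position: [0.4838, -0.212, 0.3519]
tool_rot: [-1.849, -2.352, -0.167]
force: [-6.9, -1.4, 19.6]
grip_width: 0.0133
grasp_force: 63.0
t 20.3833 tray [ 0.4755 -0.1848  0.1299] yaw -76.33 lev [-0.0002 -0.0026] F [-6.9 -1.4 19.6] M [0.47 1.14 0.26] (array([-0.0003,  0.0018, -0.0001]), array([-0.0016, -0.0001, -0.0006]))
scene start [([305.5, 232.5], 28), ([404.7, 251.8], 45)]
scene now [([305.3, 233.6], 22), ([405.3, 251.4], 33)]
side start [([343.9, 144.6], 36)]
side now []
```

Both noses in the scene image are back at their closed positions (to within about 0.6 px), and the force fell back to the bare weight just before the stop. I relieve the press and release.

```bash
python3 -m pendant '[[0.0005,0,-0.003,0,0,0,0],[0,0,0,0,0,0,0],[0,0,0,0,0,0,0],[0,0,0,0,0,0,0],[0,0,0,0,0,0,0]]'
python3 -c "
from h import *
stat()"
python3 -m pendant '[[0,0,0,0,0,0,0.5],[0,0,0,0,0,0,0.5],[0,0,0,0,0,0,0.5],[0,0,0,0,0,0,0.5],[0,0,0,0,0,0,0.5]]'
python3 -m pendant '[[0,0,0,0,0,0,0.8],[0,0,0,0,0,0,0.8],[0,0,0,0,0,0,0.8],[0,0,0,0,0,0,0.8],[0,0,0,0,0,0,0.8]]'
```

```text
time_s: 20.9
position: [0.4841, -0.2121, 0.352]
tool_rot: [-1.848, -2.351, -0.167]
force: [-4.5, -1.3, 10.0]
grip_width: 0.0131
grasp_force: 61.4
t 20.9 tray [ 0.4758 -0.1849  0.1299] yaw -76.33 lev [-0.0007 -0.0026] F [-4.5 -1.3 10. ] M [0.08 0.53 0.14] (array([ 0.    ,  0.0014, -0.    ]), array([-0.0016, -0.0004, -0.0006]))
time_s: 21.32
position: [0.4847, -0.2118, 0.3512]
tool_rot: [-1.848, -2.352, -0.169]
force: [-0.1, -0.5, -0.1]
grip_width: 0.0428
grasp_force: 0.0
time_s: 21.73
position: [0.4847, -0.2118, 0.3514]
tool_rot: [-1.848, -2.352, -0.169]
force: [-0.3, 0.2, 0.6]
grip_width: 0.0683
grasp_force: 0.0
```

```bash
python3 -m pendant '[[0,0,-0.03,0,0,0,0.8],[0,0,-0.04,0,0,0,0.8],[0,0,-0.05,0,0,0,0.8],[0,0,-0.06,0,0,0,0.8],[0,0,-0.06,0,0,0,0.8]]'
python3 -m pendant '[[0,-0.05,-0.03,0,0,0,0.8],[0,-0.05,-0.03,0,0,0,0.8],[0,0,0,0,0,0,0.8],[0,0,0,0,0,0,0.8],[0,0,0,0,0,0,0.8]]'
python3 - <<'E'
from h import *
print(get_obs()["position"])
for n,b in(("scene",(280,215,430,270)),("side",(330,130,380,215))):
    for f in("0",""):
        im=cv2.imread(f"pics/{n}0.png") if f else read_camera(n)
        if not f: cv2.imwrite(f"pics/z_{n}.png",im)
        x0,y0,x1,y1=b;c=im[y0:y1,x0:x1].astype(int);m=((c[:,:,2]>110)&(c[:,:,1]<80)&(c[:,:,0]<80)).astype(np.uint8)
        k,l,s,q=cv2.connectedComponentsWithStats(m);print(n,"start" if f else "now",[((q[i]+[x0,y0]).round(1).tolist(),s[i].tolist()) for i in range(1,k) if s[i,4]>4])
o=get_obs();im=read_camera("wrist");cv2.imwrite("pics/z_wrist.png",im)
c=ext("wrist",(o["position"],o["tool_rot"]));r=R.from_euler('z',1.8098).as_matrix()
for s in(1,-1):print("clip pred",proj(c,np.array([s*.112,0,.15])@r.T+[.477,-.1847,0]))
m=((im[:,:,2]>110)&(im[:,:,1]<70)&(im[:,:,0]<70)).astype(np.uint8);k,l,s,q=cv2.connectedComponentsWithStats(m);print([(q[i].round(1).tolist(),s[i].tolist()) for i in range(1,k) if s[i,4]>12])
E
```

```text
time_s: 22.15
position: [0.4897, -0.2332, 0.4704]
tool_rot: [-1.847, -2.352, -0.169]
force: [0.5, -0.7, -0.4]
grip_width: 0.0682
grasp_force: 0.0
time_s: 22.57
position: [0.443, -0.25, 0.4988]
tool_rot: [-1.848, -2.352, -0.17]
force: [-0.6, -0.1, -0.4]
grip_width: 0.0683
grasp_force: 0.0
[ 0.44297085 -0.24997768  0.4987829 ]
scene start [([305.5, 232.5], [24, 13, 4, 10, 28]), ([404.7, 251.8], [122, 32, 7, 11, 45])]
scene now [([359.4, 219.2], [57, 0, 44, 9, 58]), ([305.0, 232.7], [23, 13, 5, 10, 26]), ([405.3, 251.7], [122, 32, 7, 11, 34])]
side start [([343.9, 144.6], [10, 12, 8, 6, 36])]
side now []
clip pred [[325.09202161  93.10751021]]
clip pred [[322.15838104 300.14559267]]
[([323.0, 92.1], [314, 89, 23, 9, 130]), ([321.9, 299.2], [312, 294, 21, 11, 191])]
```

```bash
python3 - <<'E'
from h import *
for n in("scene0","k_scene","f_scene","z_scene"):
    im=cv2.imread(f"pics/{n}.png").astype(float);w=np.clip(im[:,:,2]-np.maximum(im[:,:,0],im[:,:,1])-60,0,None);r=[]
    for x0,x1,y0,y1 in((298,313,226,246),(396,414,243,262)):
        s=w[y0:y1,x0:x1];yy,xx=np.mgrid[y0:y1,x0:x1];r.append((((s*xx).sum()/max(s.sum(),1)).round(2),((s*yy).sum()/max(s.sum(),1)).round(2),int(s.sum())))
    print(n,r)
r=R.from_euler('z',1.8098).as_matrix();sc=ext("scene")
for s in(1,-1): print("px shift for 4 mm outward",(np.diff(proj(sc,np.array([(s*.11,0,.15),(s*.114,0,.15)])@r.T+[.477,-.1847,0]),axis=0)).round(2))
a,b=cv2.imread("pics/scene0.png"),cv2.imread("pics/z_scene.png")
d=cv2.absdiff(a,b).max(2)
for nm,(x,y,w,h) in dict(mill=(272,165,20,50),oil=(425,165,30,85),green=(403,228,28,50),jars=(310,260,80,40)).items(): print(nm,float((d[y:y+h,x:x+w]>40).mean().round(3)))
s0,s1=cv2.imread("pics/side0.png"),cv2.imread("pics/z_side.png");print("lemon/lime",float((cv2.absdiff(s0,s1).max(2)[325:365,235:295]>40).mean().round(3)))
E
```

```text
scene0 [(np.float64(305.74), np.float64(232.21), 3781), (np.float64(405.78), np.float64(250.83), 2603)]
k_scene [(np.float64(0.0), np.float64(0.0), 0), (np.float64(406.86), np.float64(249.79), 1007)]
f_scene [(np.float64(305.36), np.float64(232.65), 628), (np.float64(405.95), np.float64(250.61), 2142)]
z_scene [(np.float64(305.13), np.float64(232.46), 1905), (np.float64(405.92), np.float64(250.71), 2157)]
px shift for 4 mm outward [[-1.69 -0.33]]
px shift for 4 mm outward [[1.88 0.36]]
mill 0.017
oil 0.0
green 0.031
jars 0.212
lemon/lime 0.315
```

```bash
python3 - <<'E'
from h import *
for n in("scene0","z_scene"):
    im=cv2.imread(f"pics/{n}.png").astype(int)[227:240,299:312];print(n);print('\n'.join(' '.join('%4d'%(p[2]-max(p[0],p[1])) for p in r) for r in im))
d0=np.load("w0.npz");o=get_obs();c0=ext("wrist",(d0["p"],d0["r"]));cz=ext("wrist",(o["position"],o["tool_rot"]))
def bb(f,sel):
    im=cv2.imread(f).astype(int);m=((im[:,:,2]>110)&(im[:,:,1]<70)&(im[:,:,0]<70)).astype(np.uint8);k,l,s,q=cv2.connectedComponentsWithStats(m)
    return sorted([(s[i,0],s[i,1],s[i,0]+s[i,2],s[i,1]+s[i,3]) for i in range(1,k) if s[i,4]>60])
print(bb("pics/w0.png",0),bb("pics/z_wrist.png",0))
r=R.from_euler('z',1.8098).as_matrix();W=lambda P:np.array(P)@r.T+[.477,-.1847,0]
for s in(1,-1):
  for x in(.102,.106,.110,.114,.118):
    print(s,x,"w0 col",[proj(c0,W([s*x,0,z]))[0][0].round(1) for z in(.14,.15,.16)],"now row",[proj(cz,W([s*x,0,z]))[0][1].round(1) for z in(.14,.15,.16)])
for n in("side0","z_side"):
    h=cv2.cvtColor(cv2.imread(f"pics/{n}.png"),cv2.COLOR_BGR2HSV)[320:370,235:300]
    for nm,lo,hi in(("lemon",(22,150,120),(32,255,255)),("lime",(36,120,50),(70,255,255))):
        m=cv2.moments(cv2.inRange(h,lo,hi),True);print(n,nm,m["m00"],m["m10"]/max(m["m00"],1),m["m01"]/max(m["m00"],1))
E
```

```text
scene0
  13   13   12   11   11   17   44   70   38   10   11    8    9
  13   13   12   10    9   33  111  153   65   10   11   11   11
  13   13   12   10   17   56  167  197  109   34    8   11   13
  13   13   12    9   26   93  190  209  160   61   10    8   13
  15   13   11   16   51  147  200  210  190  108   35   10   13
  14   12   11   32   93  186  205  207  203  147   56   12   12
  13   13   13   30   81  180  208  209  193  114   39   10   12
  10   14   13   11   34  121  198  207  163   69   18   10   12
   8   12   13    5   21   77  168  191  114   37    9   11   10
   8   10   13    8   16   47  143  176   77   15    9   12    8
   9    9    9   11   21   51   93   98   43   10   11   12    5
   9   10    9   11    7    7   20   27   16    9   14   11    2
   8    8    8   11    3   -4    6   11    6    7   15    7   -7
z_scene
  12   11   11   10   10   19   35   37   17   10   13   23   32
  13   12   11   10   10   27   64   60   17    9   17   29   33
  12   12   12   10   15   39   87   77   27   17   20   30   31
  13   12   10    9   24   84  162  143   53 
[... 1751 characters left out ...]
ow row [np.float64(291.8), np.float64(295.0), np.float64(298.4)]
-1 0.11 w0 col [np.float64(359.0), np.float64(361.6), np.float64(364.5)] now row [np.float64(295.2), np.float64(298.5), np.float64(301.9)]
-1 0.114 w0 col [np.float64(363.0), np.float64(365.8), np.float64(368.8)] now row [np.float64(298.5), np.float64(301.9), np.float64(305.5)]
-1 0.118 w0 col [np.float64(367.1), np.float64(370.0), np.float64(373.1)] now row [np.float64(301.9), np.float64(305.4), np.float64(309.0)]
side0 lemon 370.0 38.6027027027027 29.57027027027027
side0 lime 282.0 15.801418439716311 20.570921985815602
z_side lemon 370.0 37.84864864864865 29.65945945945946
z_side lime 274.0 15.916058394160585 20.6021897810219
```

The left flank of clip A's nose is unmoved (its right side is just hidden by the tray) and clip B's box is identical to the start, so both are closed. The lemon and lime have not moved. Handing in.

```bash
python3 -c "
from cell import *
print(hand_in())"
```

```text
the job is handed in; nothing more can be done
None
```

The tray is fully home on the caddy (underside at z ≈ 0.130 m) and both red clips read closed in the camera images. The gripper has let go and is clear, and the job was handed in at about 23 s. The lemon, lime, pepper mill, oil bottle and green-lid jar did not move; I could not check the jars in the lower tray because the tray now covers them.

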